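# Uncover the grinding dish and bring its spout round to the white cup

## Task

Take the wooden lid off the blue spice-grinding dish by its bow handle and hang it by that handle on the twin-prong hook stand. Then take the dish by its wooden handle, lift it straight up off the cork trivet until it is well clear of the height of the cup rims, and give it a quarter turn above the trivet so that its spout points at the white cup (not the teal one), keeping the dish level and the loose ball resting in its middle. Finish still holding the dish up there, level and still, ready to pour; leave both cups where they stand.

Things in the scene. Friction and masses are not known exactly. Their poses are not given: they have to be found in the camera images.
- lid_bar (a point): middle of the straight horizontal top bar of the lid's steel bow handle. The bar is 10 mm thick and runs along this point's y axis between two upright 8 mm legs at y = -48 and +48 mm; its middle is 66 mm above the lid's rim face (underside) and 59 mm above its top face. z points up out of the lid. Either way round is the same
- lid: loose wooden lid with a steel bow handle, 113 mm across, 7 mm thick, about 110 g, lying on the dish's rim at the start; a 4 mm deep, 88 mm wide step underneath sits loosely inside the rim. Origin at the centre of the underside that lies on the rim; handle bar along y
- hook_seat (a point): where the middle of the lid's bar lies when hung: midway between the prongs of the hook stand, at their lowest point, 9 mm above their axis, 125 mm above the worktop. The bar must lie along this point's y, across both prongs. Come in level along +x past the free ends with the bar about 30 mm above this point (prongs between bar and lid, handle legs 10 mm outside the prongs), then lower
- hook_stand: fixed dark steel stand with wooden foot on the glass hob (cooker hood 640 mm above); origin under its post, same axes as the seat, which lies at x = -80 mm. Its two prongs, 8 mm thick, at y = -30 and +30 mm (52 mm free between them), run towards -x and turn up 14 mm at their free ends at x = -102 mm; a thin post and cross bar join them at x = +6 mm
- dish: blue ceramic grinding dish, loose, about 220 g; origin at the centre of its underside, z up. 113 mm across outside, 103 mm inside, rim 40 mm high; the floor is a shallow cone sloping 10 degrees down to the middle, where the ball comes to rest. +x points from the middle to the pouring spout (end 73 mm out), the wooden handle points to -x
- dish_grip (a point): good place to grip the dish: middle of its wooden handle, 92 mm from the dish's middle towards the dish's -x and 24 mm above the dish's underside. The handle is an upright blade 12 mm thick (along y), 22 mm high and 72 mm long (along x, from 55 to 127 mm from the dish's middle). Same axes as the dish
- dish_middle (a point): where the ball's centre is when it lies in the middle of the dish (19 mm above the dish's underside)
- ball_center (a point): centre of the loose light-wood ball, 24 mm across, 20 g, that lies in the dish under the lid
- trivet: round cork trivet, 124 mm across, 12 mm high, fixed on the worktop; the dish stands on it at the start. Origin at the centre of its underside. The cups stand on either side of it about 175 mm away, one towards its +y, the other towards its -y; the dish's spout starts roughly along its +x
- white_cup_mouth (a point): centre of the mouth of the white cup, 55 mm high, 62 mm across, 90 mm with its handle; it stands left or right of the trivet
- teal_cup_mouth (a point): centre of the mouth of the teal cup, 52 mm high, 59 mm across, 83 mm with its handle; it stands on the other side
- salt_shaker: glass salt shaker with grey cap, 44 mm across, 90 mm high, fixed, behind the work; origin under its centre
- pepper_mill: dark wooden pepper mill, 58 mm across, 170 mm high, fixed, behind the work; origin under its centre
Not all that is in view belongs to the job. There is more than one size of the dish; the one meant has the size given above.

How it is judged:
On the way, in this order (a step that is already met when the one before it is completed fails the run):
1. the lid hangs by its bar on both prongs of the hook stand, let go, while the dish still stands on the trivet (distance between lid_bar and hook_seat below 0.04 m and contact force between lid and hook_stand above 0.4 N and contact force between the fingers and lid below 0.1 N and height (world z) of dish below 0.025 m), for 0.3 s.
2. the dish is lifted level above the trivet by its handle, clear of the cup rims (height (world z) of dish above 0.06 m and angle between dish's own z axis and vertical below 0.17 rad and contact force between the fingers and dish above 1 N and horizontal distance between dish and trivet below 0.06 m), for 0.1 s.
At the end, for the whole second after the job is handed in: Dish held by the gripper, underside 60 to 300 mm up, middle within 60 mm of the trivet's, tilt under 0.12 rad, still; ball within 12 mm of the middle; spout's line within 35 mm of the white cup's mouth centre, cup ahead; lid at rest on the hook stand, bar within 40 mm of the seat (height (world z) of dish between 0.06 and 0.3 m and horizontal distance between dish and trivet below 0.06 m and angle between dish's own z axis and vertical below 0.12 rad and contact force between the fingers and dish above 1 N and linear speed of dish below 0.03 m/s and angular speed of dish below 0.2 rad/s and distance between ball_center and dish_middle below 0.012 m and x of white_cup_mouth in the frame of dish above 0.1 m and y of white_cup_mouth in the frame of dish between -0.035 and 0.035 m and distance between lid_bar and hook_seat below 0.04 m and contact force between lid and hook_stand above 0.4 N and linear speed of lid below 0.05 m/s); the arm keeps its last pose, push and grip.
It fails at once if the ball rolls more than 25 mm from the middle of the dish (distance between ball_center and dish_middle above 0.025 m).
It fails at once if the dish is tipped by more than 0.25 rad (angle between dish's own z axis and vertical above 0.25 rad).
It fails at once if the lid is dropped or laid on the worktop (height (world z) of lid_bar below 0.085 m).
It fails at once if a cup is moved by more than 20 mm (distance of any of white_cup_mouth, teal_cup_mouth from where it was at the start of the episode above 0.02 m).
It also fails if it takes over 64 s, if anything falls off the work surface, if the arm or the gripper's body presses on something with over 40 N, if the wrist force passes 120 N, or if a joint passes its speed limit or range.

## Robot

A 7-joint arm with a two-finger parallel gripper is mounted at the origin on a cart in front of the work surface, level with it; the furniture and walls round the work are solid. World frame = base frame: x ahead of the robot, y to its left, z up, the work surface at z = 0. Lengths are in m, angles in rad, forces in N, time in s.
With the tool pointing down it reaches from about 0.4 to 0.875 m from the base axis. Payload 4.4 kg.
Tool frame: the origin (TCP) lies on the centre line of the jaws, within the pads' length; the fingertips stand 11 mm ahead of it and the grasp point (between the pads) lies 8 mm behind it; z points along the fingers, y is the direction in which the jaws open and shut (so a half turn about z gives the same grasp; the last joint's range is limited). The gripper opens to 85 mm and grips with 20 to 120 N. Pads are 22 mm wide; open, the fingers measure 114 mm over their backs; the gripper's body (76 mm by 85 mm) begins 54 mm behind the grasp point. The pads swing forward as they close: fully open they stand 13 mm farther back than shut.
Start: joints at [-1.255, 0.628, 0.038, 1.517, -0.027, 0.996, -0.02], TCP at [0.242, 0.603, 0.242] pointing down, gripper open.
Joint ranges: [-3.06, 3.06], [-0.37, 2.12], [-1.25, 1.32], [0.18, 2.47], [-1.1, 4.24], [0.23, 1.98], [-2.94, 2.94]. Speed limits (rad/s): [2.57, 2.57, 3.14, 3.14, 3.14, 3.14, 3.14].

## Interface

Orientations are given as a unit quaternion [x, y, z, w].
In Python, from station import manip gives the robot as it stands.
- The arm moves only by the tool jog_arm, never from a script. Its argument "moves" is a list of rows, each a list of 4 numbers: the shift along the tool's x, y, z in m, then the turn about the tool's z in rad. In form: [[x, y, z, turn], ...]. A call has 1 to 10 rows; each row is the pose to reach, as a shift and turn from the pose commanded when the call began, along the tool's axes at that moment; what a row does not reach only later rows make up. A row lasts 1/8 s, in which the tool goes at most 62.5 mm and 10.7 degrees, less where a joint would pass 70% of its speed; a pose out of reach is approached as far as the arm can. A call with a gripper value outside its range is refused whole. "grip" is the finger opening in m, from 0 to 0.0854, set as the call begins (left out, the last holds). The fingers move at their own pace and stop on an object; the grip force is fixed at half the most. Time passes only in rows, so rows that repeat a pose let the fingers close. It gives the time, the measured TCP pose, the force and the opening at its end, in the units of the state.
- manip.get_state(): the state, without advancing time (a new reading comes with each control period).
- manip.capture(name): name is "scene" or "top"; returns the picture (480x640x3 uint8, blue, green, red); there is no depth.
- manip.calibration(name): a dict with "fx", "fy", "cx", "cy" (pixels), "k1" (the pictures are not rectified: a ray, as slopes to the right and down, at radius r is drawn at 1 + k1 r^2 times it, then the intrinsics apply), "xyz" and "orientation" of the camera in the world. Camera axes: x right, y down, z forward; pixel columns grow to the right and rows downward; lengths in m; the calibration is good to about 2 mm. A picture is of the moment at which its call begins. calibration takes no time and is no camera call.
- manip.hand_in(): hands the job in, once; it reports no verdict.
The state is a dict: "t": time; "q": joint angles; "qvel": joint speeds; "effort": joint torques, N m; "ee_pos": TCP position; "tcp_rot": TCP orientation; "force": force on the tool from outside, world axes, zero at the start; "moment": the same for the moment, N m; "grip_width": finger opening in m.
Only numpy, scipy, OpenCV 4.12 (cv2) and the standard library are available. Lean on these libraries where they do the work, as an engineer would, in place of code of your own. Each camera call takes 0.05 s, during which the arm holds its last target. There are 200 camera calls.

## Working session

There is one attempt and no reset: what is moved stays moved. The work goes in short steps, Python scripts to look and compute and a tool call to move; the robot and the scene stay as the last step left them, time stands still between calls to the robot, and variables do not carry over. Pictures are saved under pics/ and viewed, about 8 in all and at most 12, crops included, and the job is handed in when it is done.

Besides the shell and the picture viewer there is one more tool, called after "Request:" as name(argument=value, ...) on one line, values as JSON. jog_arm: Moves the arm, as the interface text tells. Its arguments: {"type":"object","properties":{"moves":{"type":"array"},"grip":{"type":"number"}},"required":["moves"]}

```bash
mkdir -p pics; ls; python3 - <<'E'
from station import manip
import cv2
for n in("scene","top"):
    cv2.imwrite(f"pics/{n}0.png",manip.capture(n)); print(n,manip.calibration(n))
print(manip.get_state())
E
```

```text
pics
scene {'fx': 535.0132774542038, 'fy': 535.0132774542038, 'cx': 314.89786893568, 'cy': 237.47382949558784, 'k1': -0.05844020011331949, 'xyz': array([-0.13130118, -0.51704556,  1.12722011]), 'orientation': array([ 0.85606249, -0.34714572,  0.1472383 , -0.35350778])}
top {'fx': 597.6956356651982, 'fy': 597.6956356651982, 'cx': 319.5765399211055, 'cy': 242.1570076355328, 'k1': -0.1418480472938039, 'xyz': array([0.30599095, 0.16693332, 1.57019523]), 'orientation': array([ 0.73080806, -0.67481806,  0.06760462, -0.07726435])}
{'t': 0.1, 'q': array([-1.25483066,  0.62925384,  0.03847785,  1.51825158, -0.02701314,
        0.99631114, -0.02003792]), 'qvel': array([-0.00068284, -0.00258041,  0.00052475, -0.00266231, -0.00096353,
       -0.0004106 , -0.00056564]), 'effort': array([ 3.36265584e-03, -5.64536405e+01,  1.23077732e+00, -1.93974996e+01,
        1.13298543e-02,  5.42714348e-03,  2.50752157e-05]), 'ee_pos': array([0.24194951, 0.60271373, 0.24148675]), 'tcp_rot': array([ 1.89760783e-01,  9.81829984e-01, -8.39360650e-04, -1.49278314e-04]), 'force': array([-0.18263248, -0.35668315,  0.02477323]), 'moment': array([ 0.04820826, -0.04936503, -0.0095324 ]), 'grip_width': 0.0854142363140774}
```

View pics/scene0.png

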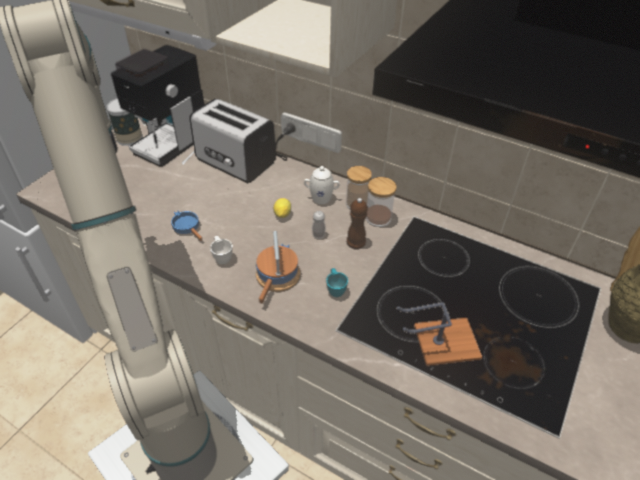

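View pics/top0.png

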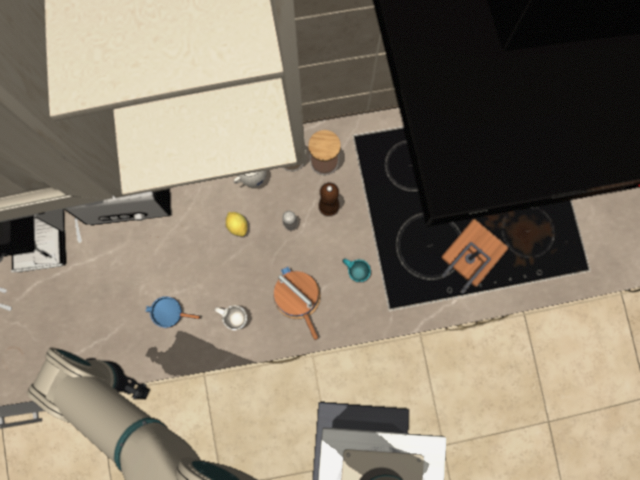

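Two pictures viewed so far. Candidates for the dish:
- Lidded blue dish: top (297,293), scene (277,265).
- Small open blue pan: top (166,312), scene (185,222).

I choose the lidded one, which stands on cork between the cups. The white cup is at top (234,317) and the teal one at top (358,270). The hook stand is at top (472,255). Next is a close crop of the dish and the hook.

```bash
cat > h.py <<'E'
import numpy as np, cv2
from scipy.spatial.transform import Rotation as R
from station import manip
def cam(n):
    c=manip.calibration(n); return c, np.array([[c['fx'],0,c['cx']],[0,c['fy'],c['cy']],[0,0,1]]), np.array([c['k1'],0,0,0.])
def ray(n,uv):
    c,K,d=cam(n); p=cv2.undistortPoints(np.array([[uv]],float),K,d)[0,0]
    return np.array(c['xyz']), R.from_quat(c['orientation']).apply([p[0],p[1],1.])
def at(n,uv,z):
    o,v=ray(n,uv); return o+v*(z-o[2])/v[2]
def proj(n,P):
    c,K,d=cam(n); Q=R.from_quat(c['orientation']).inv().apply(np.atleast_2d(P)-c['xyz'])
    return cv2.projectPoints(Q,np.zeros(3),np.zeros(3),K,d)[0][:,0]
def tri(a,b):
    oa,va=ray("scene",a); ob,vb=ray("top",b)
    s=np.linalg.lstsq(np.c_[va,-vb],ob-oa,rcond=None)[0]
    p,q=oa+s[0]*va,ob+s[1]*vb; return (p+q)/2,np.linalg.norm(p-q)
def crop(im,x,y,w,h,k): return cv2.resize(im[y:y+h,x:x+w],None,fx=k,fy=k,interpolation=cv2.INTER_CUBIC)
E
python3 - <<'E'
from h import *
t=cv2.imread('pics/top0.png');s=cv2.imread('pics/scene0.png')
a=np.hstack([crop(t,255,250,80,100,5),crop(t,430,210,80,100,5)])
cv2.imwrite('pics/c1.png',a)
b=np.hstack([crop(s,235,220,80,100,5),crop(s,395,285,100,100,4)[:, :400]]) if 0 else np.hstack([crop(s,235,220,80,100,5),crop(s,392,290,80,100,5)])
cv2.imwrite('pics/c2.png',b)
for nm,uv,z in [('lid',(297,292),.06),('white',(235,317),.055),('teal',(359,271),.052),('handle',(311,325),.036),('shaker',(290,219),.09)]: print(nm,at('top',uv,z))
E
```

```text
lid [0.48583872 0.24720955 0.06      ]
white [0.40994438 0.39897738 0.055     ]
teal [0.55347394 0.09348518 0.052     ]
handle [0.40698204 0.20545179 0.036     ]
shaker [0.6673052  0.27982805 0.09      ]
```

View pics/c1.png

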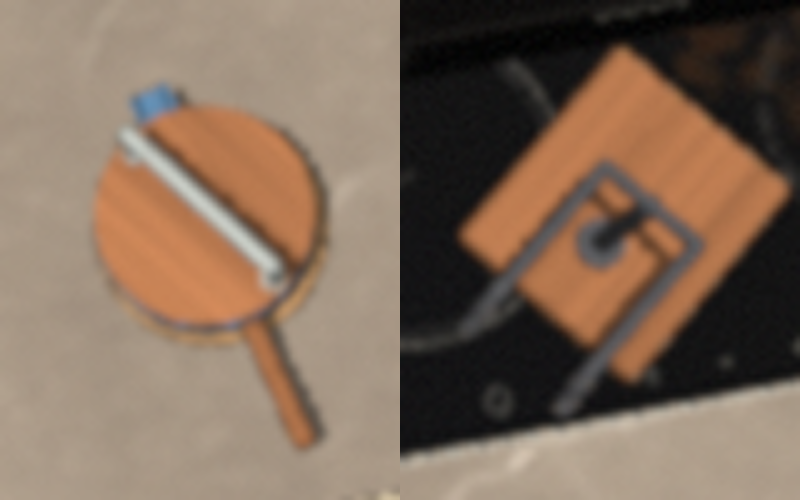

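View pics/c2.png

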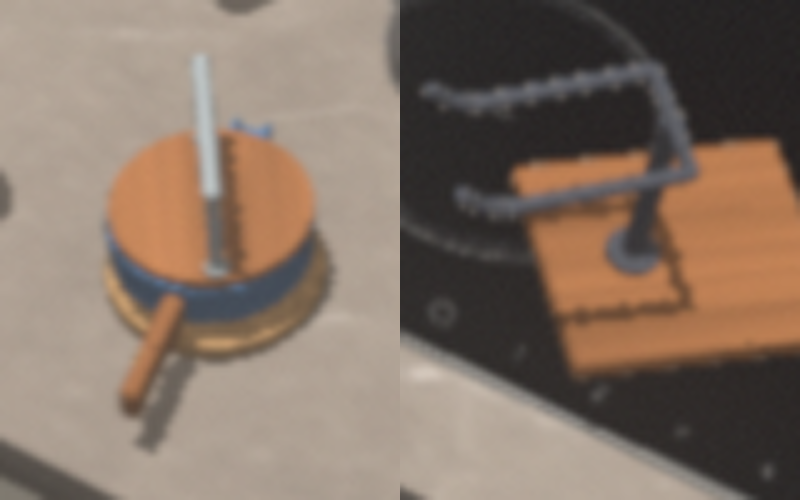

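```bash
python3 - <<'E'
from h import *
np.set_printoptions(precision=4,suppress=True)
A=dict(barL=((275,231.6),(280.6,277)),barR=((277.2,258.4),(310.4,304)),tipL=((398,308),(443,276)),tipR=((405,328.5),(463,291.6)),corL=((442,304),(470.6,244)),corR=((450,324),(489.6,259)))
for k,(a,b) in A.items():
    z=.118 if 'bar' in k else .116 if 'cor' in k else .125
    print(k,*tri(a,b),at('scene',a,z)[:2],at('top',b,z)[:2])
L,Rr=[(at('scene',A[k][0],.118)+at('top',A[k][1],.118))/2 for k in('barL','barR')]
print('bar',(L+Rr)/2,np.linalg.norm(L-Rr),np.arctan2(*(L-Rr)[[1,0]]))
C=[(at('scene',A[k][0],.116)+at('top',A[k][1],.116))/2 for k in('corL','corR')]
T=[(at('scene',A[k][0],.128)+at('top',A[k][1],.128))/2 for k in('tipL','tipR')]
ax=(C[0]+C[1]-T[0]-T[1])/2; print('hook x dir',ax,np.linalg.norm(ax),np.arctan2(ax[1],ax[0]),'ydir',np.arctan2(*(C[0]-C[1])[[1,0]]),np.arctan2(*(T[0]-T[1])[[1,0]]),np.linalg.norm(C[0]-C[1]),np.linalg.norm(T[0]-T[1]))
cm=(C[0]+C[1])/2; tm=(T[0]+T[1])/2
print('cor mid',cm,'tip mid',tm)
print('lid ctr',at('top',(296.8,293.2),.059)); 
E
```

```text
barL [0.5121 0.2866 0.1252] 0.0013174311700232136 [0.5173 0.292 ] [0.5126 0.2875]
barR [0.4517 0.2087 0.1256] 0.0005223171693362864 [0.4564 0.214 ] [0.4523 0.2091]
tipL [ 0.5449 -0.1093  0.1324] 0.0025862896640746827 [ 0.5511 -0.107 ] [ 0.5452 -0.1098]
tipR [ 0.5094 -0.159   0.1359] 0.001715430076511019 [ 0.5173 -0.1555] [ 0.5103 -0.1609]
corL [ 0.6296 -0.1746  0.1321] 0.0009375074336121677 [ 0.6423 -0.1694] [ 0.6328 -0.1781]
corR [ 0.5949 -0.2227  0.1337] 0.00018756943260249688 [ 0.6079 -0.2175] [ 0.5984 -0.2274]
bar [0.4846 0.2507 0.118 ] 0.09897658015563408 0.9113210160819631
hook x dir [ 0.0906 -0.0645 -0.012 ] 0.11190582349198877 -0.6187949610077011 ydir 0.9556112677447686 0.9668338993824481 0.059641427099005315 0.06034032521452856
cor mid [ 0.6204 -0.1981  0.116 ] tip mid [ 0.5297 -0.1336  0.128 ]
lid ctr [0.4829 0.2475 0.059 ]
```

Four pictures viewed. The crops confirm the lidded dish: blue spout at top (286,270), handle end at about (316,338), and bar from (281,277) to (310,304).

- **Bar:** about (0.482, 0.248), with its ends 99 mm apart against the 96 mm given, angle 0.915.
- **Hook prongs:** 60 mm apart, as given. Seat at about (0.546, -0.148), x axis at about -0.63 rad.

Now I move above the bar.

Request:
jog_arm(moves=[[-0.036,-0.024,0.002,0.18],[-0.071,-0.048,0.004,0.36],[-0.107,-0.072,0.006,0.54],[-0.142,-0.096,0.01,0.72],[-0.178,-0.12,0.015,0.9],[-0.213,-0.144,0.02,1.08],[-0.249,-0.168,0.025,1.26],[-0.284,-0.192,0.03,1.44],[-0.32,-0.216,0.035,1.62],[-0.355,-0.24,0.04,1.8]], grip=0.0854)

```text
t: 1.35
ee_pos: [0.4826, 0.2471, 0.2019]
tcp_rot: [0.888, 0.459, -0.0, -0.0]
force: [-0.3, -0.6, -0.1]
grip_width: 0.0855
```

```bash
python3 - <<'E'
from h import *
np.set_printoptions(precision=4,suppress=True)
s=manip.get_state(); M=R.from_quat(s['tcp_rot']).as_matrix(); print(s['t'],s['ee_pos'],s['q']); print(M, np.arctan2(M[1,1],M[0,1]))
im=manip.capture('top'); cv2.imwrite('pics/top1.png',im)
sc=manip.capture('scene'); cv2.imwrite('pics/sc1.png',sc)
cv2.imwrite('pics/c3.png',np.hstack([crop(im,255,250,80,100,5),crop(sc,235,205,80,100,5)]))
sp=at('top',(286,270.5),.045); he=at('top',(316,338),.036); print('spout',sp,'handle end',he, np.arctan2(*(sp-he)[[1,0]]),np.linalg.norm(sp-he))
E
```

```text
1.35 [0.4826 0.2471 0.2019] [-0.8629  0.5767  0.5168  1.8734 -0.3881  0.7924 -0.7554]
[[ 0.5784  0.8158 -0.0003]
 [ 0.8158 -0.5784 -0.0001]
 [-0.0003 -0.0002 -1.    ]] -0.6167155896670766
spout [0.541  0.2812 0.045 ] handle end [0.3751 0.19   0.036 ] 0.5025032581146432 0.18955437642722248
```

View pics/c3.png

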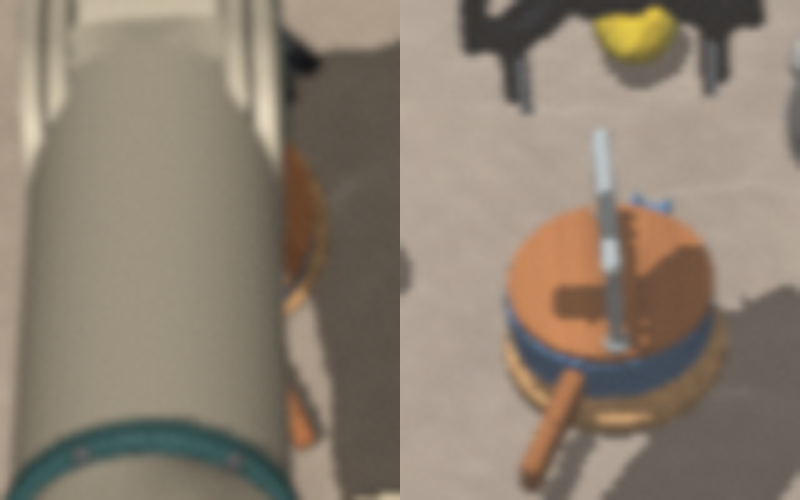

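The fifth picture shows the open jaws straddling the bar, with finger tips at scene crop (525,105) and (710,90). I descend and close.

Request:
jog_arm(moves=[[0.0,0.0,0.015,0.02],[0.001,-0.001,0.03,0.04],[0.001,-0.001,0.045,0.04],[0.001,-0.001,0.06,0.04],[0.001,-0.001,0.075,0.04],[0.001,-0.001,0.085,0.04],[0.001,-0.001,0.09,0.04],[0.001,-0.001,0.09,0.04]])

```text
t: 2.45
ee_pos: [0.482, 0.2495, 0.1122]
tcp_rot: [0.896, 0.444, -0.0, -0.0]
force: [-0.1, -0.2, 0.2]
grip_width: 0.0857
```

Request:
jog_arm(moves=[[0,0,0,0],[0,0,0,0],[0,0,0,0],[0,0,0,0],[0,0,0,0],[0,0,0,0],[0,0,0,0],[0,0,0,0]], grip=0.0)

```text
t: 3.45
ee_pos: [0.482, 0.2497, 0.1124]
tcp_rot: [0.896, 0.444, 0.0, -0.0]
force: [-0.8, 0.8, 2.8]
grip_width: 0.0077
```

Request:
jog_arm(moves=[[0,0,-0.003,0],[0,0,-0.008,0],[0,0,-0.015,0],[0,0,-0.025,0],[0,0,-0.035,0],[0,0,-0.045,0],[0,0,-0.055,0],[0,0,-0.062,0],[0,0,-0.065,0],[0,0,-0.065,0]])

```text
t: 4.7
ee_pos: [0.4819, 0.2497, 0.1774]
tcp_rot: [0.896, 0.444, 0.0, -0.0]
force: [-0.1, -0.6, -1.8]
grip_width: 0.0078
```

```bash
python3 - <<'E'
from h import *
np.set_printoptions(precision=4,suppress=True)
s=manip.get_state(); M=R.from_quat(s['tcp_rot']).as_matrix(); print(s['t'],s['ee_pos'],np.arctan2(M[1,1],M[0,1]),s['force'],s['moment'])
im=manip.capture('top'); sc=manip.capture('scene')
cv2.imwrite('pics/c4.png',np.hstack([crop(sc,220,160,110,120,5)]))
E
```

```text
4.7 [0.4819 0.2497 0.1774] -0.6509562894988628 [-0.147  -0.6118 -1.7518] [ 0.0278  0.0308 -0.041 ]
```

View pics/c4.png

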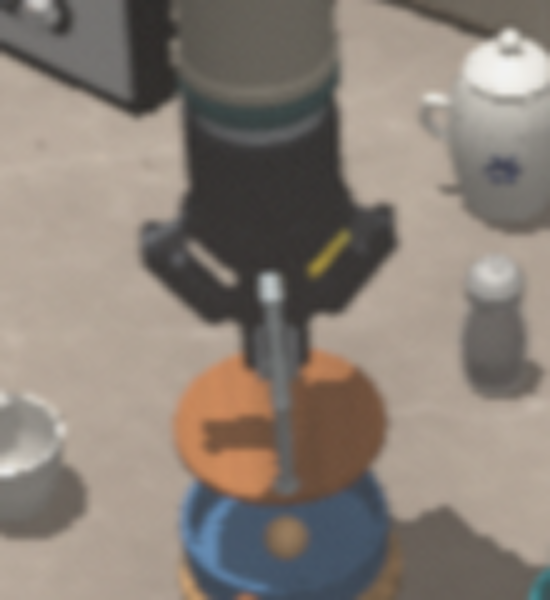

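The sixth picture shows the lid held level at its bar, with the ball in the dish middle (crop 287,537). I carry it towards the hook.

Request:
jog_arm(moves=[[-0.004,0.003,0,0],[-0.012,0.009,0,0],[-0.024,0.017,0,0],[-0.04,0.028,0,0],[-0.057,0.04,0,0],[-0.074,0.052,0,0],[-0.091,0.064,0,0],[-0.108,0.076,0,0],[-0.125,0.088,0,0],[-0.142,0.1,0,0]])

```text
t: 6.05
ee_pos: [0.4752, 0.0743, 0.1774]
tcp_rot: [0.896, 0.443, 0.0, 0.0]
force: [0.4, 0.2, -1.1]
grip_width: 0.0078
```

Request:
jog_arm(moves=[[-0.017,0.012,0,0],[-0.034,0.024,0,0],[-0.051,0.036,0,0],[-0.068,0.048,0,-0.01],[-0.085,0.06,0,-0.02],[-0.101,0.071,0,-0.02],[-0.115,0.081,0,-0.02],[-0.127,0.089,0,-0.02],[-0.135,0.095,0,-0.02],[-0.138,0.097,0,-0.02]])

```text
t: 7.3
ee_pos: [0.4689, -0.0932, 0.1773]
tcp_rot: [0.892, 0.452, 0.0, 0.0]
force: [-0.3, 0.3, 0.1]
grip_width: 0.0079
```

```bash
python3 - <<'E'
from h import *
np.set_printoptions(precision=4,suppress=True)
s=manip.get_state(); M=R.from_quat(s['tcp_rot']).as_matrix(); print(s['t'],s['ee_pos'],np.arctan2(M[1,1],M[0,1]),s['force'],s['grip_width'],s['q'])
im=manip.capture('top'); sc=manip.capture('scene')
cv2.imwrite('pics/top5.png',im);cv2.imwrite('pics/sc5.png',sc)
cv2.imwrite('pics/c5.png',np.hstack([crop(im,400,220,100,120,4),crop(sc,350,240,120,150,3.2)[:480]]))
E
```

```text
7.3 [ 0.4689 -0.0932  0.1773] -0.6318613759485606 [-0.2796  0.3167  0.061 ] 0.007855584638445073 [-0.173   0.5229  0.4486  2.0624 -0.3744  0.6339 -0.1031]
```

View pics/c5.png

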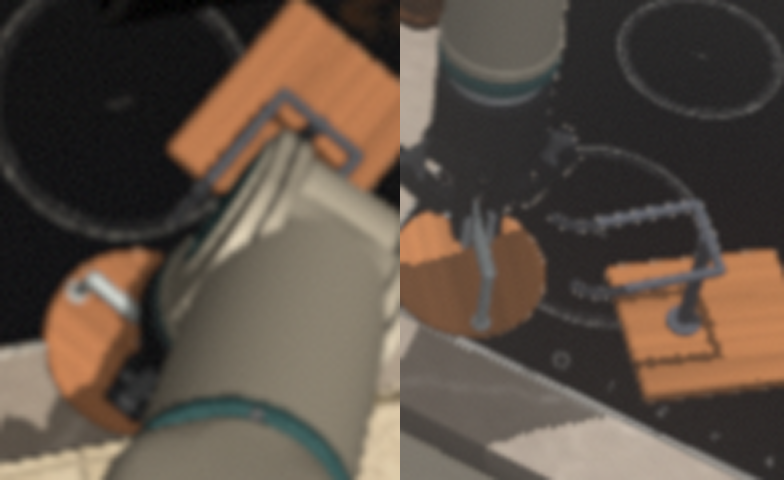

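```bash
python3 - <<'E'
from h import *
np.set_printoptions(precision=4,suppress=True)
p=np.array([.4689,-.0932,.184]); a=.939; u=np.array([np.cos(a),np.sin(a),0])
print('exp bar ends scene',proj('scene',[p+.05*u,p-.05*u]),'seen (375,302.5),(377,325)')
print('exp bar L end top',proj('top',[p+.05*u]),'seen (418.8,291.8)')
# hook model refit: params x,y,theta of seat using top + scene pixels
from scipy.optimize import least_squares
obs={'top':[(443,276),(463,291.6),(470.6,244),(489.6,259)],'scene':[(398,308),(405,328.5),(442,304),(450,324)]}
def mod(v,dz):
    c,s=np.cos(v[2]),np.sin(v[2]); L=np.array([[-.022,.03,.128-.125],[-.022,-.03,.003],[.086,.03,-.009],[.086,-.03,-.009]])
    return np.c_[v[0]+c*L[:,0]-s*L[:,1], v[1]+s*L[:,0]+c*L[:,1], .125+dz+L[:,2]]
for nm in(['top'],['scene'],['top','scene']):
  for dz in (0,.012):
    f=lambda v: np.concatenate([(proj(n,mod(v,dz))-obs[n]).ravel() for n in nm])
    r=least_squares(f,[.546,-.148,-.63]); print(nm,dz,r.x,np.sqrt(np.mean(r.fun**2)))
E
```

```text
exp bar ends scene [[367.8152 291.3273]
 [377.5618 327.2375]] seen (375,302.5),(377,325)
exp bar L end top [[423.026  290.1132]] seen (418.8,291.8)
['top'] 0 [ 0.5458 -0.1495 -0.6448] 0.6405680374933027
['top'] 0.012 [ 0.5437 -0.1467 -0.6449] 0.545118175123458
['scene'] 0 [ 0.5521 -0.1449 -0.5963] 0.51568568019275
['scene'] 0.012 [ 0.5436 -0.1492 -0.5943] 0.43657688520165727
['top', 'scene'] 0 [ 0.5482 -0.1474 -0.6218] 1.4060922673811163
['top', 'scene'] 0.012 [ 0.5437 -0.1479 -0.6213] 0.695573771009356
```

Seven pictures viewed. The held bar's left end at top (423,289) and near end at scene (377,325) match where the arm says it is within 2 px. The prongs are at top (443,276) and (471,244). The refit seat is about (0.545, -0.148), angle -0.63. I drop 23 mm and go in along the prongs.

Request:
jog_arm(moves=[[0,0,0.008,0],[0,0,0.018,0],[0,0,0.023,0],[0,0.004,0.023,0],[0,0.012,0.023,0],[0,0.02,0.023,0],[0,0.028,0.023,0],[0,0.036,0.023,0],[0.001,0.044,0.023,0],[0.001,0.05,0.023,0]])

```text
t: 8.65
ee_pos: [0.5104, -0.1215, 0.1543]
tcp_rot: [0.892, 0.453, 0.0, 0.0]
force: [-0.5, -0.2, -1.5]
grip_width: 0.0076
```

Request:
jog_arm(moves=[[0,0.006,0,0],[0,0.013,0,0],[0,0.02,0,0],[0,0.027,0,0],[0,0.034,0,0],[0,0.04,0,0],[0,0.043,0,0],[0,0.044,0,0],[0,0.044,0,0]])

```text
t: 9.78
ee_pos: [0.5453, -0.1471, 0.1542]
tcp_rot: [0.892, 0.453, -0.0, -0.0]
force: [-0.2, 0.6, -1.2]
grip_width: 0.0079
```

```bash
python3 - <<'E'
from h import *
np.set_printoptions(precision=4,suppress=True)
s=manip.get_state(); M=R.from_quat(s['tcp_rot']).as_matrix(); print(s['t'],s['ee_pos'],np.arctan2(M[1,1],M[0,1]),s['force'],s['grip_width'])
sc=manip.capture('scene'); cv2.imwrite('pics/sc6.png',sc)
cv2.imwrite('pics/c6.png',crop(sc,380,260,90,110,5))
E
```

```text
9.775 [ 0.5453 -0.1471  0.1542] -0.631014432159615 [-0.2023  0.5917 -1.2319] 0.007902457251381436
```

View pics/c6.png

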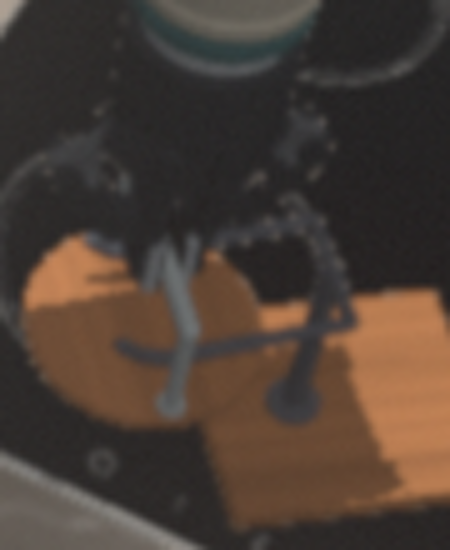

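The eighth picture shows the near leg outside the near prong, the tip upturn at crop (120,345) behind the bar, and the lid below the prongs. No contact force yet, so I lower.

Request:
jog_arm(moves=[[0,0,0.005,0],[0,0,0.01,0],[0,0,0.015,0],[0,0,0.02,0],[0,0,0.024,0],[0,0,0.027,0],[0,0,0.029,0],[0,0,0.029,0]])

```text
t: 10.82
ee_pos: [0.5454, -0.1471, 0.1252]
tcp_rot: [0.892, 0.453, -0.0, -0.0]
force: [-0.6, 0.4, -1.0]
grip_width: 0.008
```

Request:
jog_arm(moves=[[0,0,0.002,0],[0,0,0.004,0],[0,0,0.005,0],[0,0,0.006,0],[0,0,0.006,0]])

```text
t: 11.45
ee_pos: [0.5457, -0.1473, 0.12]
tcp_rot: [0.892, 0.453, 0.0, 0.0]
force: [-1.6, 0.0, 4.1]
grip_width: 0.0077
```

Contact at the expected height (bar at about 0.125). I release and back out upward.

Request:
jog_arm(moves=[[0,0,0,0],[0,0,0,0],[0,0,0,0],[0,0,0,0],[0,0,0,0],[0,0,0,0]], grip=0.05)

```text
t: 12.2
ee_pos: [0.5454, -0.1471, 0.1193]
tcp_rot: [0.892, 0.453, -0.0, -0.0]
force: [-0.7, 0.3, 0.1]
grip_width: 0.0496
```

Request:
jog_arm(moves=[[0,0,-0.01,0],[0,0,-0.025,0],[0,0,-0.045,0],[0,0,-0.07,0],[0,0,-0.095,0],[0,0,-0.115,0],[0,0,-0.12,0]])

```text
t: 13.08
ee_pos: [0.5463, -0.1475, 0.2416]
tcp_rot: [0.892, 0.453, 0.001, 0.001]
force: [-0.5, -0.1, 0.6]
grip_width: 0.0498
```

```bash
python3 - <<'E'
from h import *
np.set_printoptions(precision=4,suppress=True)
s=manip.get_state(); M=R.from_quat(s['tcp_rot']).as_matrix(); print(s['t'],s['ee_pos'],np.arctan2(M[1,1],M[0,1]),s['force'],s['grip_width'])
sc=manip.capture('scene'); cv2.imwrite('pics/sc7.png',sc)
im=manip.capture('top'); cv2.imwrite('pics/top7.png',im)
cv2.imwrite('pics/c7.png',np.hstack([crop(sc,380,270,90,110,4),crop(im,250,245,100,110,4)]))
E
```

```text
13.075 [ 0.5463 -0.1475  0.2416] -0.6310272235644532 [-0.5088 -0.0758  0.5855] 0.049822950776934605
```

View pics/c7.png

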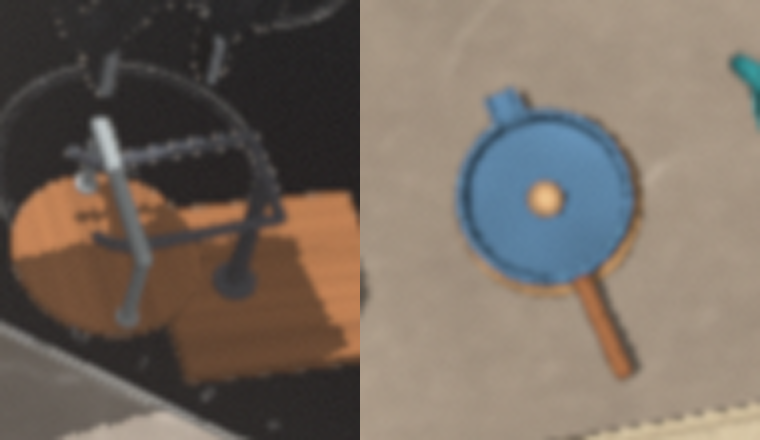

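The ninth picture shows the lid hanging with its bar across both prongs. The ball sits in the middle of the dish at top (296.5,294.8). The handle runs from (306,315) to (316,338) and the spout is at (287,271). Now I compute the grip.

```bash
python3 - <<'E'
from h import *
np.set_printoptions(precision=4,suppress=True)
b=at('top',(296.5,294.75),.031);r=at('top',(297,294.5),.052);sp=at('top',(286.75,271.2),.05);h0=at('top',(307,315.5),.047);h1=at('top',(315.8,338.2),.047)
print('ball',b,'rim',r,'spout',sp,'h',h0,h1)
d=lambda a,c: np.arctan2(a[1]-c[1],a[0]-c[0])
print('angles',d(sp,h1),d(sp,b),d(b,h1),d(h0,h1),'len',np.linalg.norm((sp-h1)[:2]),np.linalg.norm((b-h1)[:2]))
w=at('top',(235,317),.055)
# white cup mouth by colour, both cams
for n in('top','scene'):
    im=cv2.imread(f'pics/{"top7" if n=="top" else "sc0" if 0 else "scene0"}.png'); 
    x0,y0=(205,295) if n=='top' else (200,230)
    hsv=cv2.cvtColor(im[y0:y0+45,x0:x0+50],cv2.COLOR_BGR2HSV); 
    cv2.imwrite(f'pics/w_{n}.png',im[y0:y0+45,x0:x0+50])
c=np.array([.4835,.2475]); print('cup',w,'angle from dish',np.arctan2(w[1]-c[1],w[0]-c[0]),np.hypot(*(w[:2]-c)))
cv2.imwrite('pics/c8.png',np.hstack([cv2.resize(cv2.imread('pics/w_top.png'),(400,360)),cv2.resize(cv2.imread('pics/w_scene.png'),(400,360))]))
E
```

```text
ball [0.4821 0.2494 0.031 ] rim [0.4804 0.2471 0.052 ] spout [0.5386 0.2788 0.05  ] h [0.4295 0.2173 0.047 ] [0.374  0.1903 0.047 ]
angles 0.4931270798837141 0.4789330171776017 0.5004650743055701 0.4527631251924765 len 0.18679434608330017 0.12314134674467919
cup [0.4099 0.399  0.055 ] angle from dish 2.0228481461353276 0.16839188078360973
```

View pics/c8.png

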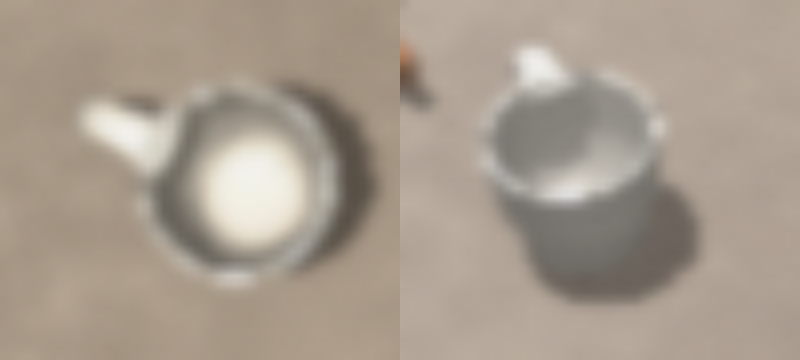

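Ten pictures viewed. The white cup mouth is at top (235.4,317.8), about (0.409, 0.398). Dish middle about (0.482, 0.248), yaw 0.49, grip point about (0.402, 0.205). I go above the handle.

Request:
jog_arm(moves=[[0.008,-0.013,0,0.04],[0.03,-0.049,0,0.1],[0.055,-0.089,0,0.16],[0.08,-0.13,0,0.22],[0.105,-0.171,0,0.28],[0.13,-0.211,0.01,0.34],[0.155,-0.252,0.02,0.4],[0.178,-0.29,0.04,0.45],[0.194,-0.316,0.055,0.45],[0.199,-0.324,0.06,0.45]], grip=0.06)

```text
t: 14.42
ee_pos: [0.3994, 0.206, 0.178]
tcp_rot: [0.97, 0.244, -0.002, 0.0]
force: [0.2, -0.9, 0.2]
grip_width: 0.0602
```

Request:
jog_arm(moves=[[0,0,0,0],[0,0,0,0]])

```text
t: 14.68
ee_pos: [0.4022, 0.2033, 0.1798]
tcp_rot: [0.97, 0.241, 0.001, 0.0]
force: [-0.2, -0.3, 0.5]
grip_width: 0.0604
```

```bash
python3 - <<'E'
from h import *
np.set_printoptions(precision=4,suppress=True)
s=manip.get_state(); M=R.from_quat(s['tcp_rot']).as_matrix(); print(s['t'],s['ee_pos'],np.arctan2(M[1,1],M[0,1]),s['force'],s['grip_width'],s['q'])
d=np.array([.402,.205,.03])-s['ee_pos']; print('tool shift to grip',M.T@d)
E
```

```text
14.675 [0.4022 0.2033 0.1798] -1.0834441852077337 [-0.2438 -0.2813  0.4742] 0.06039452938367696 [-0.9383  0.512   0.5847  2.1313 -0.4781  0.6263 -1.1012]
tool shift to grip [ 0.0004 -0.0017  0.1498]
```

Request:
jog_arm(moves=[[0,-0.001,0.02,0],[0,-0.001,0.045,0],[0,-0.001,0.07,0],[0,-0.001,0.095,0],[0,-0.001,0.115,0],[0,-0.001,0.13,0],[0,-0.001,0.14,0],[0,-0.001,0.147,0],[0,-0.001,0.15,0],[0,-0.001,0.15,0]])

```text
t: 15.92
ee_pos: [0.4011, 0.2053, 0.0295]
tcp_rot: [0.97, 0.242, 0.0, 0.0]
force: [-0.2, 0.3, -0.2]
grip_width: 0.06
```

```bash
python3 - <<'E'
from h import *
np.set_printoptions(precision=4,suppress=True)
s=manip.get_state(); print(s['t'],s['ee_pos'],s['force'],s['grip_width'])
sc=manip.capture('scene'); im=manip.capture('top'); cv2.imwrite('pics/top9.png',im); cv2.imwrite('pics/sc9.png',sc)
cv2.imwrite('pics/c9.png',np.hstack([crop(sc,220,210,100,110,4),crop(im,250,245,90,110,4)]))
E
```

```text
15.925 [0.4011 0.2053 0.0295] [-0.1693  0.2981 -0.2332] 0.05997593636821215
```

View pics/c9.png

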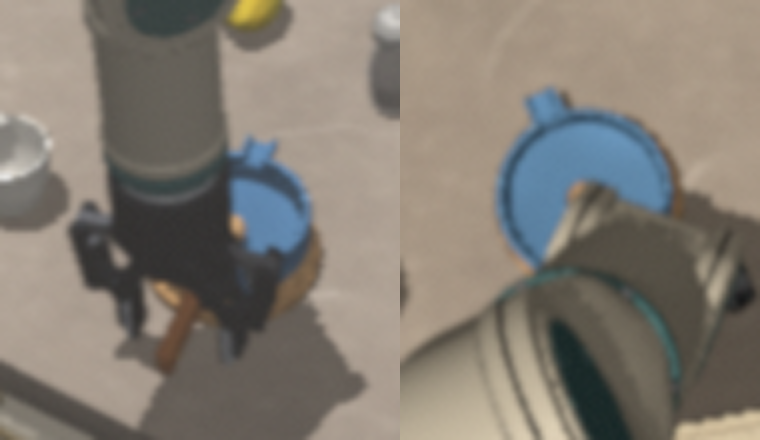

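Eleven pictures viewed. The handle (crop 180,330) lies between the open fingers (130,330) and (230,355), and the body clears the dish. I close.

Request:
jog_arm(moves=[[0,0,0,0],[0,0,0,0],[0,0,0,0],[0,0,0,0]], grip=0.022)

```text
t: 16.52
ee_pos: [0.4008, 0.2056, 0.0293]
tcp_rot: [0.97, 0.242, 0.0, -0.0]
force: [-0.3, -0.1, -0.1]
grip_width: 0.0219
```

Request:
jog_arm(moves=[[0,0,0,0],[0,0,0,0],[0,0,0,0],[0,0,0,0],[0,0,0,0]], grip=0.0)

```text
t: 17.15
ee_pos: [0.4008, 0.2055, 0.0293]
tcp_rot: [0.97, 0.242, 0.0, 0.0]
force: [-0.2, -0.0, -0.3]
grip_width: 0.0108
```

Request:
jog_arm(moves=[[0,0,-0.001,0],[0,0,-0.003,0],[0,0,-0.007,0],[0,0,-0.012,0],[0,0,-0.018,0],[0,0,-0.024,0],[0,0,-0.03,0],[0,0,-0.036,0],[0,0,-0.042,0],[0,0,-0.048,0]])

```text
t: 18.4
ee_pos: [0.4007, 0.2056, 0.0777]
tcp_rot: [0.97, 0.242, -0.0, -0.0]
force: [0.7, -0.4, -2.4]
grip_width: 0.011
```

Request:
jog_arm(moves=[[0,0,-0.006,0],[0,0,-0.012,0],[0,0,-0.018,0],[0,0,-0.024,0],[0,0,-0.03,0],[0,0,-0.036,0],[0,0,-0.041,0],[0,0,-0.045,0],[0,0,-0.047,0],[0,0,-0.047,0]])

```text
t: 19.65
ee_pos: [0.4008, 0.2056, 0.1244]
tcp_rot: [0.97, 0.242, 0.0, -0.0]
force: [0.1, 0.2, -1.5]
grip_width: 0.0109
```

```bash
python3 - <<'E'
from h import *
np.set_printoptions(precision=4,suppress=True)
s=manip.get_state(); M=R.from_quat(s['tcp_rot']).as_matrix(); print(s['t'],s['ee_pos'],np.arctan2(M[1,1],M[0,1]),s['force'],s['moment'],s['grip_width'])
sc=manip.capture('scene'); im=manip.capture('top'); cv2.imwrite('pics/top10.png',im); cv2.imwrite('pics/sc10.png',sc)
# arc about dish middle (tool x 92 mm ahead), tool turn -1.535
p=s['ee_pos'][:2]; a=np.arctan2(M[1,0],M[0,0]); c=p+.092*np.array([np.cos(a),np.sin(a)]); print('dish mid',c,'yaw',a,'to cup',np.arctan2(.398-c[1],.4085-c[0])-a)
for t in np.linspace(-.0,-1.56,27): print(np.round([.092*(1-np.cos(t)),-.092*np.sin(t),t],4))
E
```

```text
19.65 [0.4008 0.2056 0.1244] -1.08097258465936 [ 0.0527  0.2226 -1.5235] [-0.081   0.1869  0.0245] 0.010945368095700661
dish mid [0.482  0.2489] yaw 0.4898237400604359 to cup 1.538730628949129
[ 0.  0. -0.]
[ 0.0002  0.0055 -0.06  ]
[ 0.0007  0.011  -0.12  ]
[ 0.0015  0.0165 -0.18  ]
[ 0.0026  0.0219 -0.24  ]
[ 0.0041  0.0272 -0.3   ]
[ 0.0059  0.0324 -0.36  ]
[ 0.008   0.0375 -0.42  ]
[ 0.0104  0.0425 -0.48  ]
[ 0.0131  0.0473 -0.54  ]
[ 0.0161  0.0519 -0.6   ]
[ 0.0193  0.0564 -0.66  ]
[ 0.0228  0.0607 -0.72  ]
[ 0.0266  0.0647 -0.78  ]
[ 0.0306  0.0685 -0.84  ]
[ 0.0348  0.0721 -0.9   ]
[ 0.0392  0.0754 -0.96  ]
[ 0.0439  0.0784 -1.02  ]
[ 0.0486  0.0811 -1.08  ]
[ 0.0536  0.0836 -1.14  ]
[ 0.0587  0.0857 -1.2   ]
[ 0.0639  0.0876 -1.26  ]
[ 0.0692  0.0891 -1.32  ]
[ 0.0746  0.0903 -1.38  ]
[ 0.08    0.0912 -1.44  ]
[ 0.0855  0.0918 -1.5   ]
[ 0.091  0.092 -1.56 ]
```

The dish is lifted with its underside at about 0.107 m. The force reads about 1.5–2.4 N and the grip width is steady. I swing it about its own middle by about -1.54 (tool).

Request:
jog_arm(moves=[[0,0.0018,0,-0.02],[0.0002,0.0055,0,-0.06],[0.0007,0.011,0,-0.12],[0.0015,0.0165,0,-0.18],[0.0026,0.0219,0,-0.24],[0.0041,0.0272,0,-0.3],[0.0059,0.0324,0,-0.36],[0.008,0.0375,0,-0.42],[0.0104,0.0425,0,-0.48],[0.0131,0.0473,0,-0.54]])

```text
t: 21.0
ee_pos: [0.4349, 0.1694, 0.1243]
tcp_rot: [0.87, 0.494, 0.0, 0.0]
force: [0.3, 0.0, -2.4]
grip_width: 0.0111
```

Request:
jog_arm(moves=[[0.0002,0.0055,0,-0.06],[0.0007,0.011,0,-0.12],[0.0015,0.0165,0,-0.18],[0.0026,0.0219,0,-0.24],[0.0041,0.0272,0,-0.3],[0.0059,0.0324,0,-0.36],[0.008,0.0375,0,-0.42],[0.0104,0.0425,0,-0.48],[0.0131,0.0473,0,-0.54],[0.0161,0.0519,0,-0.6]])

```text
t: 22.25
ee_pos: [0.4879, 0.1564, 0.1243]
tcp_rot: [0.685, 0.729, 0.0, 0.0]
force: [0.2, 1.3, -2.2]
grip_width: 0.0109
```

Request:
jog_arm(moves=[[0.0002,0.0055,0,-0.06],[0.0007,0.011,0,-0.12],[0.0015,0.0165,0,-0.18],[0.0026,0.0219,0,-0.24],[0.0041,0.0272,0,-0.3],[0.0056,0.0315,0,-0.35],[0.0067,0.0345,0,-0.385],[0.0073,0.036,0,-0.4],[0.0073,0.036,0,-0.4],[0.0073,0.036,0,-0.4]])

```text
t: 23.5
ee_pos: [0.5227, 0.1664, 0.1243]
tcp_rot: [0.528, 0.849, -0.0, -0.0]
force: [-0.1, 0.6, -2.8]
grip_width: 0.011
```

```bash
python3 - <<'E'
from h import *
np.set_printoptions(precision=4,suppress=True)
s=manip.get_state(); M=R.from_quat(s['tcp_rot']).as_matrix(); print(s['t'],s['ee_pos'],s['q'],s['force'],s['grip_width'])
sc=manip.capture('scene'); im=manip.capture('top'); cv2.imwrite('pics/top11.png',im); cv2.imwrite('pics/sc11.png',sc)
p=s['ee_pos'][:2]; a=np.arctan2(M[1,0],M[0,0]); c=p+.092*np.array([np.cos(a),np.sin(a)]); print('dish mid',c,'yaw',a,'to cup',np.arctan2(.398-c[1],.4085-c[0])-a)
# overlay: expected dish middle ball, level rim, spout
A=np.r_[c,0]; u=np.array([np.cos(a),np.sin(a),0]);v=np.array([-u[1],u[0],0]);z0=s['ee_pos'][2]-.0293+.012
print('z0',z0)
P=[A+[0,0,z0+.019],A+u*.073+[0,0,z0+.038]]+[A+.0565*(np.cos(t)*u+np.sin(t)*v)+[0,0,z0+.04] for t in np.linspace(0,6.28,25)]
def ov(n,i,x,y,w,h,k):
    o=crop(i,x,y,w,h,k)
    for q in proj(n,np.array(P)): cv2.circle(o,tuple(int(round((q[j]-(x,y)[j]+.5)*k)) for j in(0,1)),2,(0,0,255),-1)
    return o
cv2.imwrite('pics/c11.png',np.hstack([ov('scene',sc,200,190,100,110,4),ov('top',im,215,245,100,110,4)]))
E
```

```text
23.5 [0.5227 0.1664 0.1243] [-0.429   0.6511  0.1061  1.9123 -0.1165  0.5843  0.2117] [-0.1274  0.591  -2.7899] 0.011023408135021487
dish mid [0.4819 0.2489] yaw 2.02963926527183 to cup -0.0011791672408527631
z0 0.10697068723701784
```

View pics/c11.png

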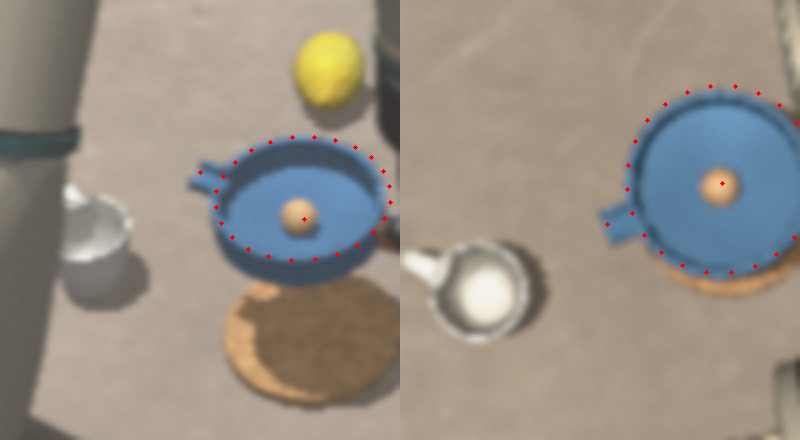

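Twelve pictures viewed. The dish is level: the predicted level rim matches in both views within about 2 px. The ball is in the middle at top crop (720,187), and the spout line passes about 5 mm from the cup centre. I check numerically that the lid hasn't moved, then hand in.

```bash
python3 - <<'E'
from h import *
f=lambda p:cv2.imread(p)[285:375,385:470].astype(float)
print('hook diff sc9-sc10, sc10-sc11',abs(f('pics/sc9.png')-f('pics/sc10.png')).mean(),abs(f('pics/sc10.png')-f('pics/sc11.png')).mean())
s=manip.get_state(); print(s['t'],abs(s['qvel']).max(),s['grip_width'])
print(manip.hand_in())
E
```

```text
hook diff sc9-sc10, sc10-sc11 0.7857952069716776 2.681917211328976
23.6 0.0011955765758491473 0.010849532967006716
the job is handed in; nothing more can be done
None
```

I hung the lid by its bow handle across both prongs of the hook stand. I then lifted the dish by its wooden handle, turned it about 1.54 rad above the trivet to face the white cup, and handed in while still holding it. No verdict was reported.

| Last check (at about 23.6 s of 64 s) | Result |
|---|---|
| Dish underside height | about 107 mm |
| Dish tilt | level; rim matches the predicted level outline within about 2 px in both views |
| Dish middle over the trivet | within a few mm of where it stood at the start |
| Ball | in the middle in both views |
| Spout line | within about 5 mm of the white cup's centre by the top picture; 0.001 rad by the arm's pose |
| Arm | still, grip width steady at 11 mm |

**Lid:** the picture after release shows it hanging on both prongs. The later hook check was numeric only. The difference between pictures rose from 0.8 to 2.7 grey levels during the turn, perhaps from the arm's moving shadow. I had no pictures left to view, so I did not look closer.

**Cups:** I did not measure them again at the end. The tool passed well above them and the force readings showed no contact.

**Disagreements:** the scene camera put the prongs about 10–15 mm too high, so I relied on the top camera. The bar touched the prongs at the given height. The gripper read 7.8 mm on the 10 mm bar and 11 mm on the 12 mm handle, but both grips held.

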